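Hold the engraver's sprung lid at the set pointer

ROBOT

A 7-joint arm with a two-finger parallel gripper is mounted at the origin on the work surface. World frame = base frame: x ahead of the robot, y to its left, z up, the work surface at z = 0. Lengths are in m, angles in degrees, forces in N, time in s.
With the tool pointing down it reaches from about 0.4 to 0.85 m from the base axis. Payload 10.4 kg.
Tool frame: the origin (TCP) lies between the finger pads, 19 mm behind the fingertips; this is the grasp point; z points along the fingers, y is the direction in which the jaws open and shut (so a half turn about z gives the same grasp; the last joint's range is limited). The gripper opens to 87 mm and grips with 3 to 60 N. Pads are 19 mm wide; open, the fingers measure 117 mm over their backs; the gripper's body (75 mm by 190 mm) begins 51 mm behind the grasp point.
Start: joints at [-75.035, 19.034, -3.707, 83.658, 1.238, 77.344, -5.071], TCP at [0.175, 0.6, 0.241] pointing down, gripper open.
Joint ranges: [-148.97, 148.97], [-28.65, 121.19], [-84.17, 76.75], [9.2, 138.47], [-72.65, 252.65], [3.7, 117.97], [-149.18, 149.18]. Speed limits (degrees/s): [127.2, 127.2, 159.86, 159.86, 180, 180, 180].

INTERFACE

Orientations are given as [roll, pitch, yaw] about the fixed x, y, z axes, in that order (R = Rz(yaw) Ry(pitch) Rx(roll)).
In Python, from cell import robot gives the robot as it stands.
- The arm moves only by the tool arm_command, never from a script. Its argument "commands" is one flat list of numbers, 7 for each row, row after row: the shift along the world's x, y, z in mm, then the turn, a rotation vector about the world's x, y, z in degrees, then the finger opening in mm, from 0 to 87. In form: [tx, ty, tz, wx, wy, wz, hand, tx, ty, tz, wx, wy, wz, hand, ...]. A call has 1 to 12 rows; each row is the pose to reach, as a shift and turn from the pose measured when the call began; what a row does not reach only later rows make up. A row lasts 1/12 s, in which the tool goes at most 41.7 mm and 7.16 degrees, less where a joint would pass 70% of its speed; a pose out of reach is approached as far as the arm can. A call with a gripper value outside its range is refused whole. The fingers move at their own pace and stop on an object; "newtons" is the grip in N (left out, the last holds). Time passes only in rows, so rows that repeat a pose let the fingers close. It gives the time, the measured TCP pose, the force and the opening at its end, in the units of the state.
- robot.get_obs(): the state, without advancing time (a new reading comes with each control period).
- robot.grab_frame(name): name is "side" or "top"; returns a dict with "image" (480x640x3 uint8, blue, green, red), "z_map" (480x640 float32, m along the optical axis (not along the pixel's ray), 0 where there is no reading), "mtx" (3x3 intrinsics, pixels), "T" (4x4, takes a point from camera to world coordinates). Camera axes: x right, y down, z forward; pixel columns grow to the right and rows downward; lengths in m; the calibration is good to about 2 mm. A picture is of the moment at which its call begins.
- robot.hand_in(): hands the job in, once; it reports no verdict.
The state is a dict: "clock": time; "q": joint angles; "dq": joint speeds; "effort": joint torques, N m; "eef_pos": TCP position; "tool_rot": TCP orientation; "ft_force": force on the tool from outside, world axes, zero at the start; "torque": the same for the moment, N m; "grip_width": opening from 0.0 (shut) to 1.0 (fully open).
Only numpy, scipy, OpenCV 4.12 (cv2) and the standard library are available. Lean on these libraries where they do the work, as an engineer would, in place of code of your own. Each camera call takes 0.05 s, during which the arm holds its last target. There are 200 camera calls.

TASK

I am about to fit the stay to the laser engraver's sprung lid. First see that the engraver's main toggle switch is off: if it is on (leaning back, towards the hinge side), flip it over to off before the lid comes up at all. Then take the lid by its steel handle, lift it until its side edge lines up with the black pointer set on the quadrant beside it, and finish holding it still there with the gripper on the handle, leaving the pointer's setting and the other things on the bench as they are.

Things in the scene. Friction and masses are not known exactly. Their poses are not given: they have to be found in the camera images.
- engraver: Desktop laser engraver, fixed: a white box 320 mm deep (x) by 440 mm wide (y). Origin on the bench under its centre; x points from its front (robot's side) to its back (hinge side), y to its left, z up. The lid covers y -98 to +213 mm; the right 116 mm is a fixed aluminium deck with display, keys and main switch. Deck and closed lid are level, 131 mm above the bench.
- lid (a joint): Opening angle of the lid in rad: 0 closed, grows as its front edge rises (stop at 1.4). White frame 310 mm wide, 284 mm from hinge to front, 10 mm thick, amber window. A spring hinge pulls it shut throughout, it falls shut when let go: about 5 N at the handle lifts it off, 9 N holds it at 0.7 rad (its mass varies a little).
- lid_hinge (a point): Middle of the lid's hinge axis, which runs along the engraver's y at its back: 130 mm behind, 57.5 mm left of and 126 mm above the engraver's origin, in the mid-plane of the lid's thickness.
- handle_bar (a point): Middle of the bar of the lid's steel D-handle, which stands up near the lid's front edge: the bar is round, 12 mm thick, straight for 100 mm along the engraver's y; 266 mm from the hinge axis, 42 mm above the lid's top (173 mm above the bench when closed), 36 mm free underneath. Turns with the lid; its axes are the engraver's when closed. The bar may turn between the finger pads.
- pointer (a joint): Angle in rad at which the black set pointer is clamped on the quadrant, on the same scale as lid: the lid is at the pointer when the two values are equal. Somewhere from 0.25 to 0.75. Clamped by a thumbscrew: not to be moved.
- pointer_tip (a point): Middle of the pointer's black cross tab (14 x 36 x 6 mm), 242 mm from the hinge axis and 234 mm left of the engraver's centre line, beyond the lid's left edge. The line from the hinge axis to the tab is where the lid's mid-plane must lie. The aluminium quadrant is a slotted arc, 180 to 224 mm from the hinge axis, up to 305 mm above the bench, marked every 10 degrees from 0 to 50.
- main_switch (a joint): Main switch: a steel bat toggle on the deck, pivot 65 mm in front of and 160 mm right of the engraver's centre, 135 mm above the bench; 46 mm long, 15 mm thick at the tip. 0: off, leaning 0.42 rad to the front; 0.84: on, leaning as far to the back. It rests at either end and snaps over past the middle; about 3 N at the tip, pushed from behind to the front, turns it off.
- switch_tip (a point): Tip of the toggle: 46 mm from the pivot along the lever, 173 mm above the bench at either end.
- screwdriver: Screwdriver lying on the bench to the left of the engraver; bystander.
- parts_bin: Clear plastic parts bin, 150 x 110 x 60 mm, to the left; bystander.
- grease_tub: Grey tub with a black lid, 70 mm in diameter, 75 mm tall, to the right; bystander.
- tool_case: Blue tool case, 110 x 160 x 55 mm, to the right; bystander.

How it is judged (in metres and radians):
At the end, for the whole second after the job is handed in: Ends holding: the switch is off (under 0.15 rad) and, for the last second, the fingers are at the handle (TCP within 60 mm of the bar's middle) and bear on the lid with over 2 N, the lid standing still (under 0.05 rad/s) within 0.05 rad of the pointer's angle (angle between the x axis of handle_bar and the x axis of pointer_tip, either way round below 0.05 rad and value of joint lid above 0.2 rad and velocity of joint lid between -0.05 and 0.05 rad/s and contact force between the fingers and lid above 2 N and distance between the grasp point and handle_bar below 0.06 m and value of joint main_switch below 0.15 rad); the arm keeps its last pose, push and grip.
It fails at once if the lid is raised (over 0.06 rad) while the main switch is on (value of joint lid above 0.06 rad and value of joint main_switch above 0.42 rad).
It fails at once if the pointer's setting is changed (its tab moved over 8 mm) (distance of pointer_tip from where it was at the start of the episode above 0.008 m).
It fails at once if a bystander on the bench is moved over 30 mm (distance of any of screwdriver, parts_bin, grease_tub, tool_case from where it was at the start of the episode above 0.03 m).
It also fails if it takes over 54 s, if anything falls off the work surface, if the arm or the gripper's body presses on something with over 40 N, if the wrist force passes 120 N, or if a joint passes its speed limit or range.

## Working session

There is one attempt and no reset: what is moved stays moved. The work goes in short steps, Python scripts to look and compute and a tool call to move; the robot and the scene stay as the last step left them, time stands still between calls to the robot, and variables do not carry over. Pictures are saved under pics/ and viewed, about 8 in all and at most 12, crops included, and the job is handed in when it is done.

Besides the shell and the picture viewer there is one more tool, called after "Request:" by a JSON object that holds its "api" and its "payload". arm_command: Moves the arm, as the interface text tells. Its arguments: {"type":"object","properties":{"commands":{"type":"array","items":{"type":"number"}},"newtons":{"type":"number"}},"required":["commands"]}

```bash
mkdir -p pics; ls
cat > h.py <<'E'
import numpy as np, cv2
from cell import robot
def grab(n):
    f=robot.grab_frame(n); return f['image'],f['z_map'],np.array(f['mtx']),np.array(f['T'])
def pts(z,K,T):
    v,u=np.mgrid[:480,:640]; X=np.stack([(u-K[0,2])*z/K[0,0],(v-K[1,2])*z/K[1,1],z],-1)
    return X@T[:3,:3].T+T[:3,3]
def proj(P,K,T):
    c=(np.asarray(P)-T[:3,3])@T[:3,:3]; p=c@K.T; return p[...,:2]/p[...,2:]
E
python3 - <<'E'
from h import *
for n in('side','top'):
    im,z,K,T=grab(n); cv2.imwrite(f'pics/{n}0.png',im); np.savez(f'{n}0',im=im,z=z,K=K,T=T); print(n,T.round(3).tolist(),K[0,0],(z>0).mean())
o=robot.get_obs(); print(o)
E
```

```text
pics
side [[-0.976, -0.143, 0.163, 0.313], [-0.216, 0.554, -0.804, 1.291], [0.025, -0.82, -0.572, 1.078], [0.0, 0.0, 0.0, 1.0]] 529.8255089283305 0.9959212239583334
top [[0.022, -0.997, 0.069, 0.491], [-1.0, -0.022, 0.006, -0.008], [-0.005, -0.07, -0.998, 1.471], [0.0, 0.0, 0.0, 1.0]] 484.663644113506 0.99603515625
{'clock': 0.1, 'q': array([-75.03615085,  19.06781437,  -3.70673891,  83.70035493,
         1.23763207,  77.3437681 ,  -5.07003712]), 'dq': array([ 0.01510178, -0.10638913,  0.03853243, -0.06941852,  0.05557201,
       -0.05955177,  0.09742545]), 'effort': array([ 2.22727533e-03, -6.24541426e+01,  2.49680586e-02, -3.90715420e+01,
       -6.14879094e-02,  3.65032547e-02,  3.75767138e-05]), 'eef_pos': array([0.17490052, 0.59969582, 0.24054634]), 'tool_rot': array([-1.79927986e+02,  3.40235793e-03,  1.63742724e+02]), 'ft_force': array([0.49858691, 0.14642489, 0.71044459]), 'torque': array([-0.04964448, -0.02513385,  0.00491169]), 'grip_width': 0.998352409956399}
```

View pics/side0.png

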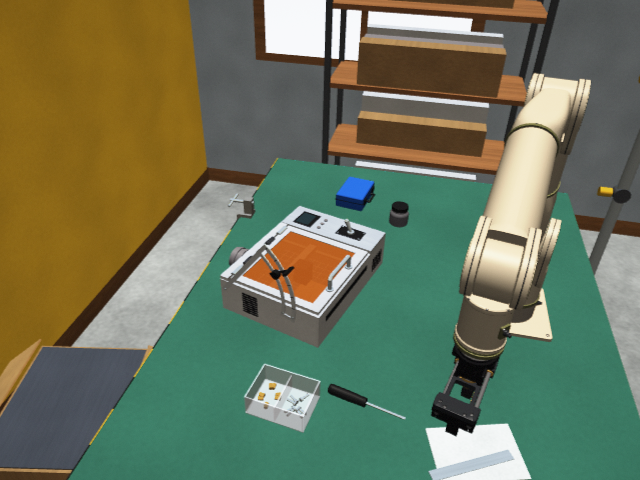

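View pics/top0.png

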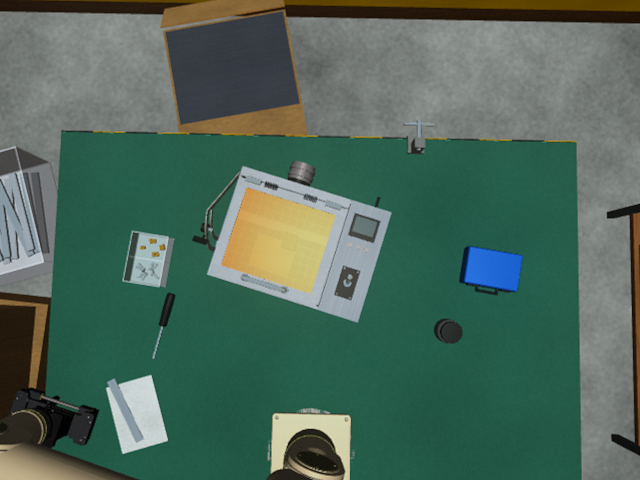

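The side view shows the engraver at about (300,265), with the handle at (340,275), the toggle at (348,227) and the black pointer tab at (282,272). In the top view the handle is at (265,284), the toggle at (347,283) and the tab at (203,235). Next I'll get the engraver pose from the flat top at 131 mm.

```bash
cat > m.py <<'E'
from h import *
d=np.load('top0.npz'); P=pts(d['z'],d['K'],d['T'])
m=((abs(P[...,2]-.131)<.008)&(d['z']>0)).astype(np.uint8)
m=cv2.morphologyEx(m,cv2.MORPH_OPEN,np.ones((5,5)))
n,l,s,c=cv2.connectedComponentsWithStats(m); i=1+s[1:,4].argmax()
q=P[l==i][:,:2].astype(np.float32)
r=cv2.minAreaRect(q); print('rect',r, np.median(P[l==i][:,2]))
b=cv2.boxPoints(r)
# x axis: along 320 side, pointing +x-ish
e=[b[1]-b[0],b[2]-b[1]]; e=[v for v in e if abs(np.linalg.norm(v)-.31)<.06][0]; e=e/np.linalg.norm(e); e=e*np.sign(e[0])
yaw=np.arctan2(e[1],e[0]); C=np.array([*r[0],0]); R=cv2.Rodrigues(np.array([0,0,yaw]))[0]
print('yaw',np.degrees(yaw),C); np.savez('eng',C=C,R=R,yaw=yaw)
for nme in('top','side'):
    d=np.load(nme+'0.npz'); P=(pts(d['z'],d['K'],d['T'])-C)@R; ok=d['z']>0
    x,y,z=P[...,0],P[...,1],P[...,2]
    def rep(t,k): print(nme,t,k.sum(),np.median(P[k],0).round(4) if k.any() else '', P[k].min(0).round(3) if k.any() else '',P[k].max(0).round(3) if k.any() else '')
    rep('handle',ok&(z>.16)&(z<.19)&(abs(x+.136)<.04)&(abs(y-.0575)<.09))
    rep('switch',ok&(z>.15)&(z<.2)&(abs(x+.065)<.06)&(abs(y+.16)<.04))
    rep('sw top',ok&(z>.168)&(z<.2)&(abs(x+.065)<.06)&(abs(y+.16)<.04))
    dark=d['im'].max(2)<50
    k=ok&dark&(z>.14)&(z<.34)&(y>.2)&(y<.27)&(abs(x)<.2); rep('pointer',k)
    a=np.arctan2(z-.126,.13-x); rr=np.hypot(z-.126,.13-x); kk=k&(rr>.228)&(rr<.256)
    rep('tab',kk); print(np.median(a[kk]),np.median(rr[kk]))
E
python3 m.py
```

```text
rect ((0.6078938245773315, 0.041703760623931885), (0.4366127848625183, 0.3203309178352356), 73.72091674804688) 0.12920641231031005
yaw -16.279083 [0.60789382 0.04170376 0.        ]
top handle 209 [-0.136   0.0575  0.1753] [-0.142 -0.004  0.16 ] [-0.13   0.122  0.184]
top switch 37 [-0.0523 -0.1575  0.1725] [-0.063 -0.164  0.15 ] [-0.043 -0.151  0.179]
top sw top 24 [-0.0495 -0.1576  0.1742] [-0.056 -0.164  0.168] [-0.043 -0.152  0.179]
top pointer 156 [-0.0705  0.2297  0.2491] [-0.089  0.217  0.141] [0.106 0.254 0.3  ]
top tab 78 [-0.0763  0.2354  0.2518] [-0.083  0.217  0.246] [-0.065  0.254  0.26 ]
0.5498004130398035 0.2423821692657203
side handle 149 [-0.1382  0.0758  0.1743] [-0.143  0.003  0.16 ] [-0.13  0.13  0.18]
side switch 38 [-0.0534 -0.1525  0.165 ] [-0.063 -0.159  0.15 ] [-0.044 -0.146  0.178]
side sw top 13 [-0.0508 -0.1543  0.1738] [-0.058 -0.159  0.169] [-0.044 -0.148  0.178]
side pointer 121 [-0.0513  0.2459  0.2387] [-0.085  0.221  0.162] [-0.019  0.26   0.258]
side tab 41 [-0.0768  0.2426  0.2527] [-0.085  0.221  0.245] [-0.065  0.26   0.258]
0.5495269619962229 0.2429569098565166
```

The measured handle (0, 0 mm off nominal) and tab radius (242 mm) match the given sizes. The switch is on, with its tip at x ≈ -0.047 in the engraver frame, and the pointer reads about 0.55, or about 0.54 once the tab's half thickness is taken off. I'll move behind the toggle with the fingers shut.

Request:
{"api": "arm_command", "payload": {"commands": [40,-60,60,0,0,-7,0,60,-100,90,0,0,-14,0,80,-140,110,0,0,-21,0,100,-175,120,0,0,-28,0,120,-210,120,0,0,-35,0,140,-245,120,0,0,-42,0,160,-280,120,0,0,-48,0,180,-315,120,0,0,-54,0,200,-350,120,0,0,-60,0,215,-380,120,0,0,-66,0,230,-410,120,0,0,-72,0,240,-430,120,0,0,-76,0], "newtons": 40}}

```text
clock: 1.1
eef_pos: [0.4048, 0.1879, 0.3603]
tool_rot: [-179.9, -0.0, 87.4]
ft_force: [0.3, 0.3, -0.5]
grip_width: 0.173
```

Request:
{"api": "arm_command", "payload": {"commands": [18,-33,0,0,0,-3,0,36,-66,0,0,0,-5,0,54,-100,0,0,0,-7,0,72,-134,0,0,0,-9,0,90,-168,0,0,0,-11,0,106,-200,0,0,0,-13.7,0,122,-232,-10,0,0,-13.7,0,138,-262,-30,0,0,-13.7,0,150,-285,-50,0,0,-13.7,0,158,-300,-70,0,0,-13.7,0,158,-300,-80,0,0,-13.7,0,158,-300,-80,0,0,-13.7,0]}}

```text
clock: 2.1
eef_pos: [0.5617, -0.1126, 0.2776]
tool_rot: [-179.7, 0.1, 73.6]
ft_force: [0.2, 1.0, 1.1]
grip_width: 0.002
```

Run:
```python
from h import *
e=np.load('eng.npz'); o=robot.get_obs(); print(o['eef_pos'],o['tool_rot'],(o['eef_pos']-e['C'])@e['R'],o['grip_width'],o['ft_force'])
im,z,K,T=grab('side'); cv2.imwrite('pics/s1.png',cv2.resize(im[170:350,200:440],None,fx=3,fy=3))
```

```text
[ 0.56167305 -0.11262515  0.27757082] [-1.79676758e+02  9.73349865e-02  7.36059927e+01] [-0.00110677 -0.16109794  0.27757082] 0.0021207286221766484 [0.23494115 0.96666743 1.12583257]
```

View pics/s1.png

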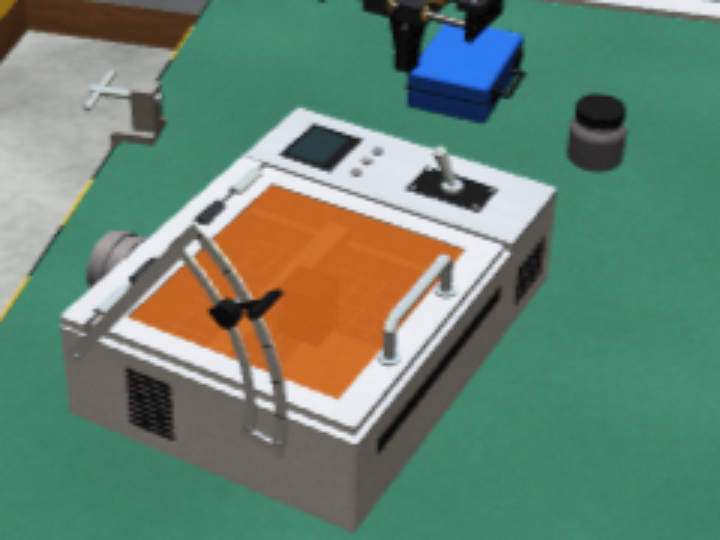

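The close-up shows the toggle at (440,155) of the crop leaning back, so it is on. The shut fingers at (405,55) are above and behind it. I'll go down and push it to the front.

Request:
{"api": "arm_command", "payload": {"commands": [1,1,-35,0,0,0,0,1,1,-70,0,0,0,0,1,1,-95,0,0,0,0,1,1,-109,0,0,0,0,1,1,-109,0,0,0,0,-12,5,-109,0,0,0,0,-22,8,-109,0,0,0,0,-32,11,-109,0,0,0,0,-42,13,-109,0,0,0,0,-50,16,-109,0,0,0,0,-56,17,-109,0,0,0,0,-56,17,-109,0,0,0,0]}}

```text
clock: 3.15
eef_pos: [0.5082, -0.094, 0.1725]
tool_rot: [179.8, -0.1, 73.8]
ft_force: [6.7, -1.1, 0.4]
grip_width: 0.006
```

Request:
{"api": "arm_command", "payload": {"commands": [10,-3,0,0,0,0,0,15,-4,20,0,0,0,0,15,-4,50,0,0,0,0,15,-4,90,0,0,0,0,15,-4,125,0,0,0,0,0,30,125,0,0,0,30,-15,65,125,0,0,0,45,-25,105,125,0,0,0,45,-35,145,125,0,0,0,45,-35,165,125,0,0,0,45,-35,165,125,0,0,0,45]}}

```text
clock: 4.07
eef_pos: [0.472, 0.0766, 0.2982]
tool_rot: [179.8, -0.2, 74.2]
ft_force: [-0.7, 1.1, -0.3]
grip_width: 0.375
```

Run:
```python
from h import *
e=np.load('eng.npz'); C,R=e['C'],e['R']; o=robot.get_obs(); print(o['eef_pos'],o['tool_rot'],(o['eef_pos']-C)@R,o['grip_width'],o['ft_force'])
h=C+R@[-.136,.0575,.173]; print('to bar mm',(h-o['eef_pos'])*1e3)
for n in('side','top'):
    im,z,K,T=grab(n); P=(pts(z,K,T)-C)@R
    k=(P[...,2]>.165)&(P[...,2]<.19)&(abs(P[...,0]+.065)<.05)&(abs(P[...,1]+.16)<.03); print(n,k.sum(),np.median(P[k],0) if k.any() else 0)
    if n=='side': cv2.imwrite('pics/s2.png',cv2.resize(im[130:340,200:440],None,fx=3,fy=2.8))
```

```text
[0.47201485 0.07660877 0.29818955] [179.84946611  -0.20232207  74.237498  ] [-0.14021572 -0.00458351  0.29818955] 0.3750420513768365 [-0.67020078  1.13305538 -0.32629075]
to bar mm [  21.44972076   58.41270184 -125.189552  ]
side 20 [-0.08203829 -0.1507757   0.1731191 ]
top 28 [-0.08107192 -0.15749303  0.17537775]
```

View pics/s2.png

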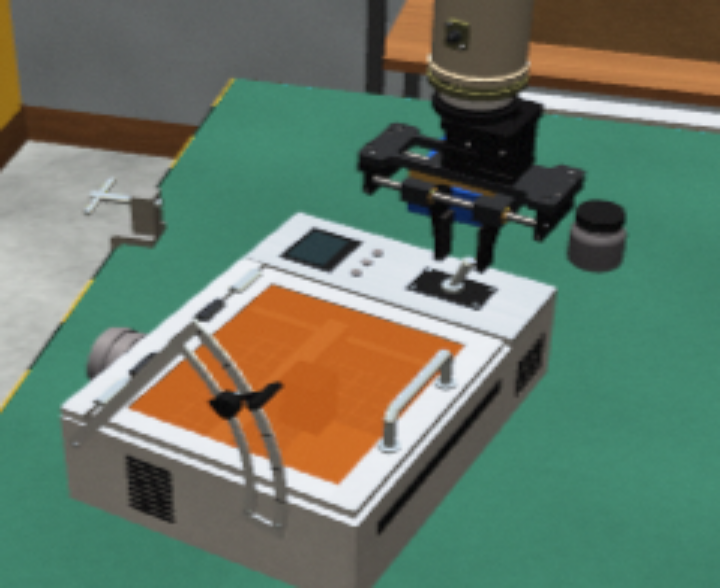

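The toggle (460,270) now leans to the front, and both cameras put its tip at x ≈ -0.082 (off is -0.084). The fingers are open next to the handle, so I'll go down over the bar and grip it.

Request:
{"api": "arm_command", "payload": {"commands": [8,22,0,0,0,0,45,16,45,0,0,0,0,45,21,58,-15,0,0,0,45,21,58,-40,0,0,0,45,21,58,-70,0,0,0,45,21,58,-100,0,0,0,45,21,58,-120,0,0,0,45,21,58,-127,0,0,0,45,21,58,-127,0,0,0,45,21,58,-127,0,0,0,20,21,58,-127,0,0,0,0,21,58,-127,0,0,0,0], "newtons": 50}}

```text
clock: 5.17
eef_pos: [0.4949, 0.1295, 0.1727]
tool_rot: [179.7, -0.2, 73.9]
ft_force: [-0.4, -0.7, 0.7]
grip_width: 0.37
```

Request:
{"api": "arm_command", "payload": {"commands": [0,0,0,0,0,0,0,0,0,0,0,0,0,0,0,0,0,0,0,0,0,0,0,0,0,0,0,0,0,0,0,0,0,0,0,0,0,0,0,0,0,0]}}

```text
clock: 5.67
eef_pos: [0.4935, 0.1302, 0.1727]
tool_rot: [179.9, -0.2, 73.9]
ft_force: [-8.6, 0.4, 5.8]
grip_width: 0.122
```

Run:
```python
from h import *
e=np.load('eng.npz'); C,R=e['C'],e['R']; o=robot.get_obs(); print(o['eef_pos'],o['tool_rot'],(o['eef_pos']-C)@R,o['grip_width']*87,o['ft_force'])
p0=o['eef_pos']
for a in np.linspace(.06,.54,9): 
    d=np.array([.13-.266*np.cos(a)+.047*np.sin(a)+.136,0,.126+.266*np.sin(a)+.047*np.cos(a)-.173]); print(a.round(2),(R@d*1e3).round(1), np.degrees(a)*R[:,1])
```

```text
[0.49347919 0.13015922 0.17269092] [179.8946816   -0.20544619  73.89974758] [-0.134623    0.05283678  0.17269092] 10.61061777394396 [-8.60161926  0.36667622  5.76271939]
0.06 [ 3.2 -0.9 15.9] [0.96365654 3.29991953 0.        ]
0.12 [ 7.2 -2.1 31.5] [1.92731308 6.59983907 0.        ]
0.18 [12.2 -3.6 46.9] [2.89096961 9.8997586  0.        ]
0.24 [18.  -5.3 61.9] [ 3.85462615 13.19967814  0.        ]
0.3 [24.7 -7.2 76.5] [ 4.81828269 16.49959767  0.        ]
0.36 [32.3 -9.4 90.7] [ 5.78193923 19.79951721  0.        ]
0.42 [ 40.6 -11.9 104.4] [ 6.74559577 23.09943674  0.        ]
0.48 [ 49.7 -14.5 117.5] [ 7.7092523  26.39935628  0.        ]
0.54 [ 59.5 -17.4 130.1] [ 8.67290884 29.69927581  0.        ]
```

Gripped: the opening is 10.6 mm on the 12 mm bar. I'll lift along the arc, tilting the tool by about half the lid angle.

Request:
{"api": "arm_command", "payload": {"commands": [1,0,8,0.3,0.9,0,0,3,-1,16,0.5,1.7,0,0,5,-1,24,0.8,2.5,0,0,7,-2,31,1,3.3,0,0,10,-3,39,1.2,4.1,0,0,12,-4,47,1.5,5,0,0,15,-4,55,1.7,5.8,0,0,18,-5,62,2,6.6,0,0,21,-6,69,2.2,7.4,0,0,25,-7,76,2.4,8.2,0,0,28,-8,84,2.7,9,0,0,32,-9,91,2.9,9.9,0,0]}}

```text
clock: 6.67
eef_pos: [0.5247, 0.121, 0.2628]
tool_rot: [-169.6, -0.1, 73.9]
ft_force: [-1.3, -1.0, -8.7]
grip_width: 0.123
```

Request:
{"api": "arm_command", "payload": {"commands": [4,-1,7,0.2,0.8,0,0,8,-3,14,0.5,1.6,0,0,12,-4,20,0.7,2.4,0,0,17,-5,27,1,3.3,0,0,22,-7,33,1.2,4.1,0,0,27,-8,39,1.4,4.9,0,0,27,-8,39,1.4,4.9,0,0,27,-8,39,1.4,4.9,0,0]}}

```text
clock: 7.33
eef_pos: [0.5502, 0.1136, 0.301]
tool_rot: [-164.2, -0.0, 73.9]
ft_force: [-8.5, 1.6, -3.4]
grip_width: 0.119
```

```bash
cat > chk.py <<'E'
from h import *
e=np.load('eng.npz'); C,R=e['C'],e['R']; o=robot.get_obs(); p=(o['eef_pos']-C)@R
print(o['eef_pos'],o['tool_rot'],p,o['grip_width']*87,o['ft_force'],o['clock'])
print('angle from tcp',np.arctan2(p[2]-.126,.13-p[0])-np.arctan2(.047,.266),'r',np.hypot(p[2]-.126,.13-p[0]),'nominal',np.hypot(.047,.266))
im,z,K,T=grab('side'); P=(pts(z,K,T)-C)@R; x,y,zz=P[...,0],P[...,1],P[...,2]
a=np.arctan2(zz-.126,.13-x); r=np.hypot(zz-.126,.13-x)
k=(im.max(2)<50)&(y>.21)&(y<.265)&(r>.228)&(r<.256)&(a>.2)&(a<.8); print('tab',k.sum(),np.median(a[k]),np.median(P[k],0))
k=(im.min(2)>110)&(y>.185)&(y<.21)&(r>.12)&(r<.28)&(zz>.15)
xx,hh=.13-x[k],zz[k]-.126; s,b=np.polyfit(xx,hh,1); print('lid top surface',k.sum(),np.arctan(s),b*np.cos(np.arctan(s)))
xs,ys,u=im[130:340,200:440],0,0
cv2.imwrite('pics/s3_%d.png'%(o['clock']*100),cv2.resize(im[130:340,200:440],None,fx=3,fy=2.8))
E
python3 chk.py; ls pics
```

```text
[0.5502219  0.11359746 0.30098481] [-1.64207813e+02 -4.76351811e-02  7.39064243e+01] [-0.0755127   0.05284493  0.30098481] 10.34975109206797 [-8.50553416  1.62998209 -3.38018576] 7.3333
angle from tcp 0.5304514902614643 r 0.2699169340724062 nominal 0.2701203435507959
tab 43 0.5494956611915649 [-0.07777275  0.24029848  0.25302104]
lid top surface 128 0.5191730584905029 0.003839707769647344
s1.png
s2.png
s3_733.png
side0.png
top0.png
```

Request:
{"api": "arm_command", "payload": {"commands": [1,0,2,0,0,0,0,1,0,2,0,0,0,0,1,0,2,0,0,0,0,1,0,2,0,0,0,0,1,0,2,0,0,0,0,1,0,2,0,0,0,0]}}

```text
clock: 7.88
eef_pos: [0.5513, 0.1133, 0.3025]
tool_rot: [-164.2, -0.0, 73.9]
ft_force: [1.7, -1.6, -12.6]
grip_width: 0.118
```

```bash
python3 chk.py; mv pics/s3_78*.png pics/s4.png; ls pics
```

```text
[0.55130423 0.11331468 0.30252546] [-1.64240145e+02 -2.23761557e-02  7.38874544e+01] [-0.0743945   0.05287689  0.30252546] 10.259405243649294 [  1.67024652  -1.57794339 -12.6417462 ] 7.8833
angle from tcp 0.5374791696159572 r 0.27007100898201125 nominal 0.2701203435507959
tab 41 0.5510746066372716 [-0.07769217  0.24111551  0.25311928]
lid top surface 125 0.5278382776038492 0.0035939592077310167
s1.png
s2.png
s3_733.png
s4.png
side0.png
top0.png
```

View pics/s4.png

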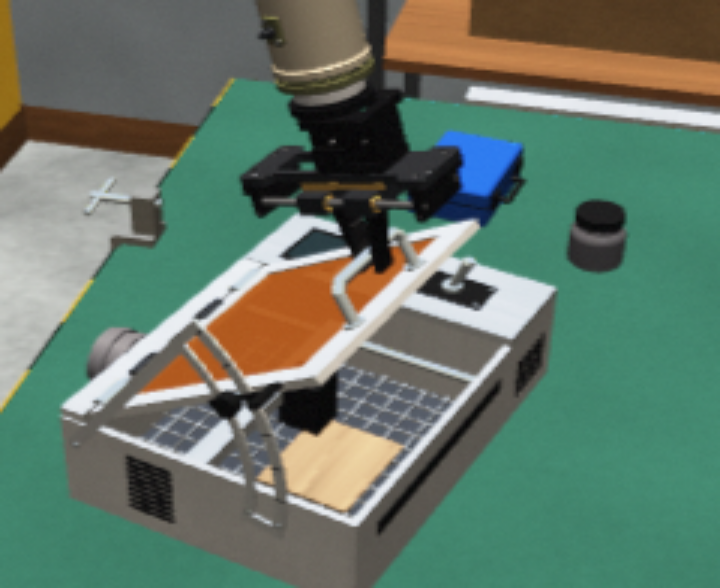

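The lid is raised and its left edge meets the black tab at (245,400). The fingers are on the bar at (375,260), and the toggle at (460,275) leans to the front. The lid reads 0.53-0.54 against about 0.54 for the pointer, so I'll hand in.

```bash
python3 -c "
from h import *
o=robot.get_obs();print(o['clock'],abs(o['dq']).max(),o['ft_force']);print(robot.hand_in())"
```

```text
7.9333 0.13588670938137246 [  2.89704141  -2.29411218 -13.41914834]
the job is handed in; nothing more can be done
None
```

The lid is up at the pointer, held still by its handle with a 50 N grip, and I have handed the job in at about 8 s on the clock.

- **Switch:** it was on, so I pushed it to the front with shut fingers before touching the lid. Both cameras then put its tip at x ≈ -0.082 m, where off is -0.084 m.
- **Lid angle:** 0.537 rad from the TCP and 0.528 rad from a fit to the lid's top surface. They differ by about 0.01 rad, within the 0.05 rad tolerance.
- **Pointer:** 0.55 rad on the tab's top face, about 0.54 rad once half its thickness is taken off. The tab still measured within about 2 mm of where it started.
- **Hold:** joint speeds were at most 0.14 °/s, and the tool carried about 13 N of downward load, slightly above the 9 N figure given for 0.7 rad. The reading changes from sample to sample.
- **Bystanders:** I touched none of them. The tub and tool case look unmoved in the last picture, but I did not measure them. The bin and screwdriver were outside that crop.

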